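# Clear the bench slicer under its locked stop

## Robot

A 7-joint arm with a two-finger parallel gripper is mounted at the origin on a cart in front of the work surface, level with it; the furniture and walls round the work are solid. World frame = base frame: x ahead of the robot, y to its left, z up, the work surface at z = 0. Lengths are in m, angles in rad, forces in N, time in s.
With the tool pointing down it reaches from about 0.35 to 0.9 m from the base axis. Payload 19.9 kg.
Tool frame: the origin (TCP) lies at the very end of the fingers, on their centre line; the grasp point (between the pads) lies 19 mm behind it; z points along the fingers, y is the line along which they close (so a half turn about z gives the same grasp; the last joint's range is limited). The gripper opens to 94 mm and grips with 3 to 60 N. Pads are 16 mm wide; open, the fingers measure 119 mm over their backs; the gripper's body (75 mm by 177 mm) begins 78 mm behind the grasp point.
Start: joints at [1.254, 0.417, -0.01, 1.614, 0.005, 1.111, -0.053], TCP at [0.17, -0.602, 0.205] pointing down, gripper open.
Joint ranges: [-2.81, 2.81], [-0.39, 2.02], [-1.27, 1.25], [0.06, 2.57], [-1.19, 4.33], [0.19, 2], [-2.82, 2.82]. Speed limits (rad/s): [1.89, 1.89, 2.39, 2.39, 3.01, 3.01, 3.01].

## Interface

Orientations are given as a unit quaternion [x, y, z, w].
In Python, from cell import bot, camrig gives the robot as it stands (bot), with the cameras (camrig).
- The arm moves only by the tool advance, called after ">>>" by a JSON object that holds its "op" and its "data", one argument or row to a line. Schema: {"type":"object","properties":{"increments":{"type":"object","properties":{"deltas":{"type":"array","items":{"type":"array","items":{"type":"number"},"minItems":5,"maxItems":5},"minItems":1,"maxItems":20}},"additionalProperties":false,"required":["deltas"]},"only":{"type":"string"},"quiet":{"type":"boolean"},"lines":{"type":"string"}},"required":["increments"],"additionalProperties":false}. increments is an object whose key "deltas" holds a list of rows, 1 to 20 of them, each of 5 numbers: the opening from 0.0 (shut) to 1.0 (fully open), then dx, dy, dz in units of 100 mm, then a turn about the tool's z in rad; each row is the pose to reach, as a shift and turn from the pose commanded when the call began, along the tool's axes at that moment; what a row does not reach only later rows make up. A row lasts 1/12 s, in which the tool goes at most 0.0417 m and 0.125 rad, less where a joint would pass 70% of its speed; a pose out of reach is approached as far as the arm can. The fingers move at their own pace and stop on an object; the grip force is fixed at half the most. Time passes only in rows, so rows that do not move let the fingers close. The tool returns the time, the measured TCP pose, the force, the opening and the grip force at its end. only (a regular expression) keeps the lines of the reply that match it, lines (a string "A,B") keeps lines A to B, and quiet returns only ok. Input that does not fit is refused with a message, and nothing moves.
- bot.read_state(): the state, without advancing time (a new reading comes with each control period).
- camrig.grab_frame(name): name is "scene" or "top"; returns the picture (400x640x3 uint8, red, green, blue); there is no depth.
- camrig.calibration(name): a dict with "intrinsics" (3x3 intrinsics, pixels), "k1" (the pictures are not rectified: a ray, as slopes to the right and down, at radius r is drawn at 1 + k1 r^2 times it, then the intrinsics apply), "world_from_camera" (4x4, takes a point from camera to world coordinates). Camera axes: x right, y up, looking along -z (the intrinsics and any distortion apply to the point x, -y, -z); pixel columns grow to the right and rows downward; lengths in m; the calibration is good to about 2 mm. A picture is of the moment at which its call begins. calibration takes no time and is no camera call.
- bot.sign_off(): hands the job in; it is judged then, once.
The state is a dict: "time_s": time; "q": joint angles; "joint_vel": joint speeds; "joint_torque": joint torques, N m; "tcp_pos": TCP position; "tcp_rot": TCP orientation; "ft_force": force on the tool from outside, world axes, zero at the start; "torque": the same for the moment, N m; "grip_width": opening from 0.0 (shut) to 1.0 (fully open); "grip_force": force on a finger pad.
Only numpy, scipy, OpenCV 4.12 (cv2) and the standard library are available. Lean on these libraries where they do the work, as an engineer would, in place of code of your own. Each camera call takes 0.05 s, during which the arm holds its last target. There are 200 camera calls.

## Task

A lime has been left in the well of the bench vegetable slicer. Press the slicer's mushroom stop down until it locks, and with it locked take the lime out and put it in the clear bowl on the hob, then put the cover plate over the well and press it down until it snaps in flush and level. Last, twist the stop clockwise so that it springs up again; leave everything else standing where it is.

Things in the scene. Friction and masses are not known exactly. Their poses are not given: they have to be found in the camera images.
- slicer: bench vegetable slicer, fixed: a plain metal housing 200 (x) x 180 (y) x 100 mm high on the worktop (flat deck at z 0.100). Origin: centre of its underside on the worktop; its x runs from the stop (front) to the well (rear), y to its left, z up
- well (a point): centre of the slicer's open well, at deck height, axes as the slicer's (42 mm behind its centre). The opening for the cover is 96 (x) x 128 (y) mm, lips rounded to 4 mm; a ledge 6 mm below the deck carries the cover; below it the well is 78 (x) x 112 (y) mm with a flat floor 50 mm below the deck
- catch_left (a joint): spring roller catch on the deck at the opening's +y end (its bracket 14 mm high, 34 mm long in x); m pushed outward, 0 at rest. Its roller reaches 2 mm over the cover's end: a cover laid down loosely rests on the rollers about 10 mm above the deck (or drops in at one end) and needs some 5 to 20 N more to snap past them; then they hold it down
- catch_right (a joint): the same catch at the opening's -y end
- stop_top (a point): middle of the top of the slicer's mushroom stop: a black round head 60 mm across with two raised arrows, its straight side from 22 to 7 mm below this point; 62 mm in front of the slicer's centre. Up, this point is 146 mm above the worktop; locked, about 138 mm. It goes down with the head but does not turn
- stop (a joint): how far the stop is down, m: 0 up, 0.011 bottom stop. A spring pushes it up (4 N at the top, 9 N at the bottom); a pawl adds a few N over the first 5 mm, then snaps over a pin at about 0.006 (12 N in all at most before the bottom stop); let go, it stays locked at about 0.008
- stop_head (a joint): turn of the stop's head, rad: 0 to 0.8, growing clockwise seen from above. Below 0.05 N m turns it; a spring turns it back to 0. When locked, past about 0.5 the pin clears the pawl and the head springs up once nothing holds it
- cover: loose metal cover plate for the well, 90 (x) x 124 (y) x 6 mm, 0.35 kg; its two ends are alike. Origin: middle of its underside. Along its y runs a black handle bar over the middle, 12 mm wide, 76 mm long, 21 to 33 mm above the underside, on two posts. It starts flat on the worktop; seated, its top is flush with the deck, its origin 6 mm below point well
- lime_centre (a point): centre of the lime (green, 60 mm long, 48 mm thick, 0.06 kg), which starts on the floor of the well with its long x axis roughly along the slicer's x; its top is then just under the deck, too high for the cover to seat
- lime: the lime; origin on its surface, 24 mm from its centre, turning with it; x is its long axis
- bowl: clear mixing bowl, fixed on the hob's pan supports: 220 mm across the rim, 90 mm high, foot 96 mm across. Origin: centre of its underside, 40 mm above the worktop; rim at z 0.130, wall about 5 mm
- tomato_tin: round food tin, 57 mm across, 72 mm high, a bystander; origin at the centre of its underside
- salt_shaker: salt shaker, 44 mm across, 90 mm high, a bystander; origin at the centre of its underside
- garlic_a: garlic bulb, 56 mm, a bystander; origin at the centre of its underside
- garlic_b: garlic bulb, 60 mm, a bystander; origin at the centre of its underside
- jam_jar: jam jar, 62 mm across, 90 mm high, a bystander; origin at the centre of its underside
- pepper_mill: wooden pepper mill, 58 mm across, 170 mm high, a bystander; origin at the centre of its underside
- honey_jar: honey jar, 63 mm across, 103 mm high, a bystander; origin at the centre of its underside
- peanut_jar: jar with a black lid, 68 mm across, 87 mm high, a bystander; origin at the centre of its underside

How it is judged:
On the way, in this order (a step that is already met when the one before it is completed fails the run):
1. the stop is locked down by itself (over 6 mm, fingers off it) (value of joint stop above 0.006 m and contact force between the fingers and stop below 0.2 N), for 0.2 s.
2. with the stop still locked, the lime lies in the bowl, let go (value of joint stop above 0.006 m and horizontal distance between lime_centre and bowl below 0.085 m and height (world z) of lime_centre between 0.05 and 0.14 m and contact force between the fingers and lime below 0.2 N and linear speed of lime below 0.05 m/s), for 0.2 s.
3. with the stop still locked, the cover is snapped in flush and level (value of joint stop above 0.006 m and horizontal distance between cover and well below 0.006 m and z of cover in the frame of well between -0.008 and -0.004 m and angle between cover's own z axis and vertical below 0.03 rad and angle between the y axis of cover and the y axis of slicer, either way round below 0.08 rad), for 0.2 s.
4. the stop has sprung up, the cover still home (horizontal distance between cover and well below 0.006 m and z of cover in the frame of well between -0.008 and -0.004 m and angle between cover's own z axis and vertical below 0.03 rad and angle between the y axis of cover and the y axis of slicer, either way round below 0.08 rad and value of joint stop below 0.002 m), for 0.2 s.
At the end, for the whole second after the job is handed in: Stop fully up (within 2 mm) and turned back (0.1 rad); cover in the well, within 6 mm of its centre, flush within 2 mm, level within 0.03 rad, square within 0.08 rad; lime at rest in the bowl, within 85 mm of its axis; all let go (all of step 4 and value of joint stop_head below 0.1 rad and horizontal distance between lime_centre and bowl below 0.085 m and height (world z) of lime_centre between 0.05 and 0.14 m and contact force between the fingers and lime below 0.2 N and linear speed of lime below 0.05 m/s and linear speed of cover below 0.02 m/s); the robot touches nothing.
It fails at once if one of the other things (tins, jars, mill, shaker, garlic) is shifted by more than 40 mm (distance of any of tomato_tin, salt_shaker, garlic_a, garlic_b, jam_jar, pepper_mill, honey_jar, peanut_jar from where it was at the start of the episode above 0.04 m).
It fails at once if a tin, jar, mill or shaker is knocked over (angle between any of tomato_tin, salt_shaker, jam_jar, pepper_mill, honey_jar, peanut_jar's own z axis and vertical above 0.5 rad).
It also fails if it takes over 72 s, if anything falls off the work surface, if the arm or the gripper's body presses on something with over 40 N, if the wrist force passes 120 N, or if a joint passes its speed limit or range.

## Working session

There is one attempt and no reset: what is moved stays moved. The work goes in short steps, Python scripts to look and compute and a tool call to move; the robot and the scene stay as the last step left them, time stands still between calls to the robot, and variables do not carry over. Pictures are saved under pics/ and viewed, at most 10 in all, crops included, and the job is handed in when it is done.

```bash
ls; mkdir -p pics; python3 - <<'E'
from cell import bot, camrig
import cv2
print(bot.read_state())
for n in("scene","top"):
    cv2.imwrite(f"pics/{n}0.png",camrig.grab_frame(n)[:,:,::-1]); print(n,camrig.calibration(n))
E
```

```text
cell.py
pics
{'time_s': 0.0, 'q': array([ 1.25448961,  0.41795835, -0.01031802,  1.6141736 ,  0.00468774,
        1.11069604, -0.05300542]), 'joint_vel': array([-0.0006067 , -0.0018802 , -0.00021643, -0.00030388,  0.00033932,
       -0.00027061, -0.00029174]), 'joint_torque': array([ 1.62720757e-03, -8.51250172e+01,  6.39534630e-01, -4.26004314e+01,
       -4.87752061e-02,  1.85771647e-02,  2.28157410e-04]), 'tcp_pos': array([ 0.16949779, -0.60118488,  0.20483521]), 'tcp_rot': array([ 9.90574059e-01,  1.36976885e-01, -1.19408765e-04, -5.93747078e-04]), 'ft_force': array([-0.21495328,  0.32224971, -0.11827781]), 'torque': array([-0.00257065,  0.02118211, -0.03845524]), 'grip_force': 0.0, 'grip_width': 1.0009503156845554}
scene {'intrinsics': array([[384.78489776,   0.        , 317.2049983 ],
       [  0.        , 384.78489776, 198.08868221],
       [  0.        ,   0.        ,   1.        ]]), 'k1': -0.07853562608584587, 'world_from_camera': array([[ 0.82611824,  0.39926144, -0.39764175,  0.212644  ],
       [-0.5633765 ,  0.57063327, -0.59748187, -0.52962599],
       [-0.01164386,  0.71761269,  0.69634506,  0.78237558],
       [ 0.        ,  0.        ,  0.        ,  1.        ]])}
top {'intrinsics': array([[393.35827198,   0.        , 317.15429699],
       [  0.        , 393.35827198, 194.9862798 ],
       [  0.        ,   0.        ,   1.        ]]), 'k1': 0.01574698656752593, 'world_from_camera': array([[ 0.01462453,  0.99367279, -0.11135758,  0.51084847],
       [-0.99985684,  0.01358518, -0.01008652,  0.02488436],
       [-0.00850989,  0.11148915,  0.99372921,  1.05567835],
       [ 0.        ,  0.        ,  0.        ,  1.        ]])}
```

View pics/scene0.png

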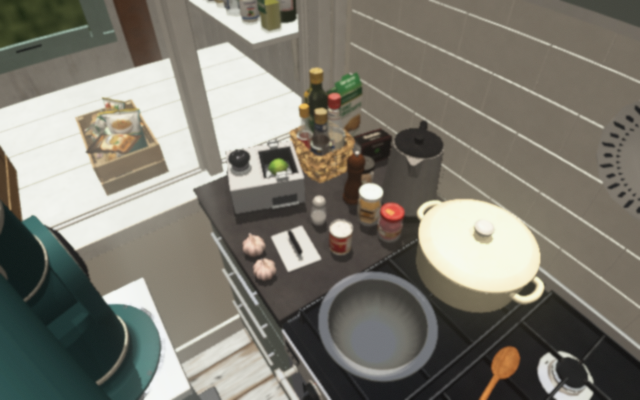

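View pics/top0.png

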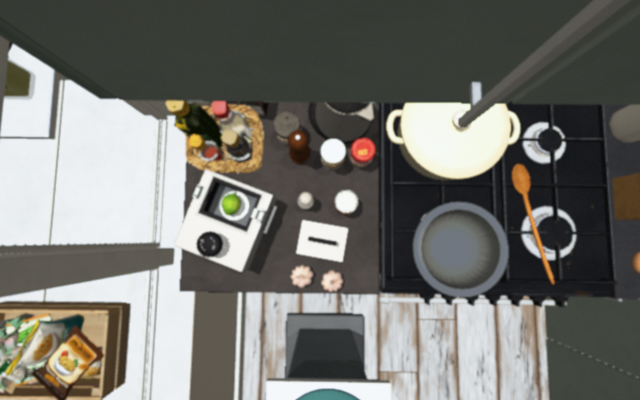

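The top view shows the slicer at about (228,222), the stop at (210,244), the lime at (232,204), the cover at (322,241) and the bowl at (460,248). Next I'll measure these.

```bash
cat > h.py <<'E'
import numpy as np, cv2
from cell import bot, camrig
from scipy.spatial.transform import Rotation as R
def onplane(n,px,z):
    c=camrig.calibration(n);K=c["intrinsics"];W=c["world_from_camera"];k=c["k1"]
    px=np.atleast_2d(np.asarray(px,float))
    d=cv2.undistortPoints(px[:,None],K,np.array([k,0,0,0.]))[:,0]
    r=np.c_[d[:,0],-d[:,1],-np.ones(len(d))]@W[:3,:3].T
    return W[:3,3]+r*((z-W[2,3])/r[:,2])[:,None]
def proj(n,P):
    c=camrig.calibration(n);W=c["world_from_camera"]
    p=(np.atleast_2d(P)-W[:3,3])@W[:3,:3]
    s=np.c_[p[:,0],-p[:,1]]/-p[:,2:]; s*=1+c["k1"]*(s**2).sum(1)[:,None]
    return s@c["intrinsics"][:2,:2].T+c["intrinsics"][:2,2]
def blob(m,box,amin=20):
    """largest contour of mask in box x0,y0,x1,y1"""
    x0,y0,x1,y1=box;k=np.zeros(m.shape,np.uint8);k[y0:y1,x0:x1]=m[y0:y1,x0:x1]
    return max(cv2.findContours(k,cv2.RETR_EXTERNAL,cv2.CHAIN_APPROX_NONE)[0],key=cv2.contourArea)[:,0]
def cen(c):
    m=cv2.moments(c.reshape(-1,1,2));return np.array([m['m10'],m['m01']])/m['m00']
def go(P,yaw=None):
    """shift in tool axes to world P; turn to bring tool x to yaw"""
    s=bot.read_state();r=R.from_quat(s["tcp_rot"]);x=r.apply([1,0,0]);a=np.arctan2(x[1],x[0])
    d=r.inv().apply(np.asarray(P)-s["tcp_pos"])
    t=None if yaw is None else (a-yaw+np.pi/2)%np.pi-np.pi/2
    print("shift",d.round(4),"turn",t,"yaw now",a.round(3),"q7",s["q"][6].round(2))
E
python3 - <<'E'
from h import *
im=cv2.imread("pics/top0.png");hsv=cv2.cvtColor(im,cv2.COLOR_BGR2HSV);g=cv2.cvtColor(im,cv2.COLOR_BGR2GRAY)
H,S,V=cv2.split(hsv)
def mm(c,z):
    w=onplane("top",c,z)[:,:2].astype(np.float32);r=cv2.minAreaRect(w*1000);return [np.round(v,1) for v in r]
white=(g>150).astype(np.uint8)
c=blob(white,(284,215,356,265));print("cover",cen(c),onplane("top",cen(c),.006),mm(c,.006))
b=blob((g<70).astype(np.uint8),(300,230,345,252));print("handle",cen(b),onplane("top",cen(b),.033),mm(b,.033))
c=blob(white,(174,165,277,275));print("slicer",cen(c),mm(c,.1))
st=blob((g<75).astype(np.uint8),(190,228,228,262));print("stop",cen(st),onplane("top",cen(st),.14),mm(st,.13))
l=blob(((S>100)&(H>30)&(H<75)).astype(np.uint8),(205,180,260,225));print("lime",cen(l),onplane("top",cen(l),.074),mm(l,.074))
bo=blob(((g>60)&(S>15)).astype(np.uint8),(405,195,515,300));print("bowl",cen(bo),onplane("top",cen(bo),.13),mm(bo,.13))
vis=im.copy()
for k in(c,b,st,l,bo):cv2.drawContours(vis,[k.reshape(-1,1,2)],-1,(0,0,255),1)
cv2.imwrite("pics/a.png",cv2.resize(vis[150:300,165:525],None,fx=2.2,fy=2.2,interpolation=cv2.INTER_CUBIC))
E
```

```text
cover [321.75121693 240.49555556] [[0.50729373 0.02158217 0.006     ]] [array([507.6,  21.7]), array([125.8,  91.7]), np.float64(80.5)]
handle [322.26923077 240.73076923] [[0.50680189 0.02032196 0.033     ]] [array([506.9,  21.1]), array([68.3,  5. ]), np.float64(80.3)]
slicer [217.89678023 215.64678691] [array([561.6, 262.1]), array([265.5, 239.7]), np.float64(3.2)]
stop [209.54220148 243.9529366 ] [[0.49613006 0.28133819 0.14      ]] [array([496.9, 284.3]), array([53.6, 53.8]), np.float64(2.5)]
lime [230.64484127 203.66468254] [[0.59599014 0.25147919 0.074     ]] [array([596.2, 251.1]), array([45.5, 44.4]), np.float64(27.7)]
bowl [460.44215213 249.07049444] [[ 0.49289715 -0.2999166   0.13      ]] [array([ 494.9, -299.4]), array([219.1, 219.8]), np.float64(87.6)]
```

View pics/a.png

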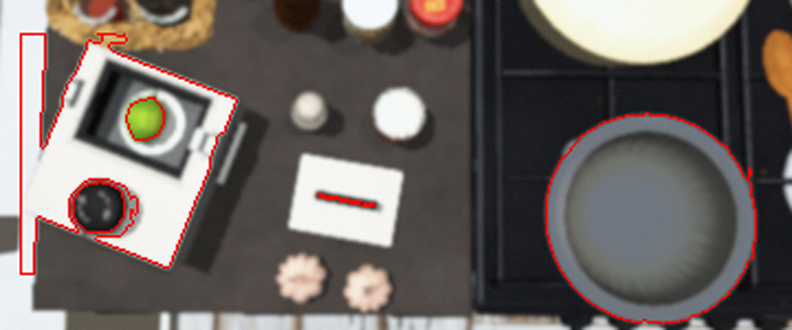

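The overlay fits the cover, bowl and lime. The deck contour leaks at its left edge, so I'll fit lines to the clean edges and to the well's dark rectangle, and cross-check with the scene camera.

```bash
python3 - <<'E'
from h import *
im=cv2.imread("pics/top0.png");g=cv2.GaussianBlur(cv2.cvtColor(im,cv2.COLOR_BGR2GRAY),(3,3),0).astype(np.float32)
C=np.array([[208,168],[273,194.5],[241.4,272],[176.4,246]])
def edge(a,b,f0=.12,f1=.88,w=6):
    t=(b-a)/np.linalg.norm(b-a);n=np.array([-t[1],t[0]]);P=[]
    for f in np.linspace(f0,f1,40):
        s=np.arange(-w,w+.1,.25);q=a+f*(b-a)+s[:,None]*n
        v=cv2.remap(g,q[:,0].astype(np.float32)[:,None],q[:,1].astype(np.float32)[:,None],cv2.INTER_LINEAR)[:,0]
        P.append(q[np.abs(np.gradient(v))[2:-2].argmax()+2])
    return np.array(P)
def line(P,z):
    w=onplane("top",P,z)[:,:2].astype(np.float32)
    vx,vy,x,y=cv2.fitLine(w,cv2.DIST_HUBER,0,.001,.001).ravel();d=np.array([vx,vy]);n=np.array([-vy,vx])
    print("  ang",np.degrees(np.arctan2(vy,vx)).round(2),"resid",np.abs((w-[x,y])@n).mean().round(4));return np.array([x,y]),d
def isect(a,b): 
    k=np.linalg.solve(np.c_[a[1],-b[1]],b[0]-a[0]);return a[0]+k[0]*a[1]
L=[line(edge(C[i],C[(i+1)%4]),.1) for i in range(4)]
cor=[isect(L[i-1],L[i]) for i in range(4)]
for c in cor:print(c.round(4))
cor=np.array(cor);print("sides",np.linalg.norm(cor-np.roll(cor,-1,0),axis=1),"centre",cor.mean(0))
# well dark
for T in(90,120,150):
    m=(g<T).astype(np.uint8);k=blob(m,(188,168,268,234));w=onplane("top",k,.1)[:,:2].astype(np.float32)*1000
    print("well",T,cv2.minAreaRect(w))
for T in(35,45,55,65):
    st=blob((g<T).astype(np.uint8),(190,228,228,262));e=cv2.fitEllipse(st);print("stop",T,e,onplane("top",e[0],.135))
E
python3 - <<'E'
from h import *
im=cv2.imread("pics/scene0.png");H,S,V=cv2.split(cv2.cvtColor(im,cv2.COLOR_BGR2HSV))
st=blob((V<60).astype(np.uint8),(220,140,258,180));print("stop scene",cen(st),cv2.boundingRect(st),onplane("scene",cen(st),.13))
b=blob((V<70).astype(np.uint8),(280,225,310,262));print("handle scene",onplane("scene",cen(b),.03))
E
```

```text
ang 69.54 resid 0.0014
  ang -20.16 resid 0.0009
  ang 68.64 resid 0.0024
  ang -17.07 resid 0.0014
[0.6719 0.3204]
[0.6074 0.1476]
[0.4296 0.2129]
[0.4931 0.3753]
sides [0.18444909 0.18944357 0.17437816 0.18701851] centre [0.55048037 0.26400638]
well 90 ((594.1672973632812, 248.3595428466797), (122.7254867553711, 90.85940551757812), 69.66157531738281)
well 120 ((594.1653442382812, 248.20858764648438), (125.17913818359375, 93.51907348632812), 69.6884765625)
well 150 ((594.19189453125, 248.23316955566406), (127.56788635253906, 95.89382934570312), 69.77811431884766)
stop 35 ((209.5409393310547, 243.76559448242188), (19.716949462890625, 20.3555850982666), 80.41757202148438) [[0.4964815  0.28276144 0.135     ]]
stop 45 ((210.05929565429688, 243.91505432128906), (19.327396392822266, 20.87509536743164), 53.225643157958984) [[0.49615345 0.28154038 0.135     ]]
stop 55 ((210.23094177246094, 243.83966064453125), (21.110008239746094, 22.187936782836914), 63.429359436035156) [[0.4963327  0.28114931 0.135     ]]
stop 65 ((210.26663208007812, 244.0294952392578), (21.99658966064453, 22.487194061279297), 34.204681396484375) [[0.49589626 0.28104619 0.135     ]]
stop scene [238.88761175 160.63346105] (230, 152, 19, 16) [[0.49273855 0.27391773 0.13      ]]
handle scene [[0.50433638 0.01364912 0.03      ]]
```

The well is at (0.594, 0.248). Its measured size of 127.6 x 95.9 mm matches the given one. The slicer's y axis is at 69.8°. That puts the stop at (0.4966, 0.284), which agrees with its blob. Now I'll move.

```bash
cat >> h.py <<'E'
WELL=np.array([.5942,.2482]);A=np.radians(69.75);SY=np.array([np.cos(A),np.sin(A)]);SX=np.array([SY[1],-SY[0]])
STOP=WELL-.104*SX
E
python3 - <<'E'
from h import *
im=cv2.imread("pics/scene0.png");g=cv2.cvtColor(im,cv2.COLOR_BGR2GRAY)
c=blob((g>140).astype(np.uint8),(268,222,326,275));c=cv2.convexHull(c)[:,0];print("cover scene",onplane("scene",cen(c),.006),cv2.minAreaRect(onplane("scene",c,.006)[:,:2].astype(np.float32)*1000))
print(STOP);go([.38,-.1,.25],1.9);go([*STOP,.25],1.9)
E
```

```text
cover scene [[0.50651498 0.01705321 0.006     ]] ((507.9544372558594, 20.24286651611328), (126.4865951538086, 91.4645767211914), 80.7034912109375)
[0.4966281  0.28419617]
shift [ 0.3386 -0.4254 -0.0447] turn 1.5163793758369026 yaw now 0.275 q7 -0.05
shift [ 0.5551 -0.7635 -0.0443] turn 1.5163793758369026 yaw now 0.275 q7 -0.05
```

Careful with the scale: shifts go in units of 100 mm. That gives: -0.425 m is -4.25, 0.34 m is 3.4.

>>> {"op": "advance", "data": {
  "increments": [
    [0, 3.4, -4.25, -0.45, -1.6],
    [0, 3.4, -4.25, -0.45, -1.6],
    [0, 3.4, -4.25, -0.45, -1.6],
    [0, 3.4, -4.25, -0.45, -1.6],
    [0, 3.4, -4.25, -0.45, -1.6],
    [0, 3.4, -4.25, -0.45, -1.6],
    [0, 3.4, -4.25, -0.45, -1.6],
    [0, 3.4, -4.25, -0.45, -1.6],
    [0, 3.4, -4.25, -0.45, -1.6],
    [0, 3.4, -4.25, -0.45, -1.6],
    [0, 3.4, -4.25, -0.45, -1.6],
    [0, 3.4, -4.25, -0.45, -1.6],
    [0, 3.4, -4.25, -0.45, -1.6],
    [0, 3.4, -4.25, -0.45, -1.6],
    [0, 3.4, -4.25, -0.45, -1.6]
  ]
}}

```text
refused: increments: the value is not of type 'object' (schema: type "object"). Nothing was moved.
```

The error is about the shape of the input: an object with the rows under "deltas". Fixing that and sending the same move.

>>> {"op": "advance", "data": {
  "increments": {"deltas": [[0, 3.4, -4.25, -0.45, -1.6], [0, 3.4, -4.25, -0.45, -1.6], [0, 3.4, -4.25, -0.45, -1.6], [0, 3.4, -4.25, -0.45, -1.6], [0, 3.4, -4.25, -0.45, -1.6], [0, 3.4, -4.25, -0.45, -1.6], [0, 3.4, -4.25, -0.45, -1.6], [0, 3.4, -4.25, -0.45, -1.6], [0, 3.4, -4.25, -0.45, -1.6], [0, 3.4, -4.25, -0.45, -1.6], [0, 3.4, -4.25, -0.45, -1.6], [0, 3.4, -4.25, -0.45, -1.6], [0, 3.4, -4.25, -0.45, -1.6], [0, 3.4, -4.25, -0.45, -1.6], [0, 3.4, -4.25, -0.45, -1.6]]}
}}

```text
time_s: 1.35
tcp_pos: [0.3821, -0.0983, 0.2506]
tcp_rot: [0.59, 0.807, 0.0, 0.0]
ft_force: [0.3, -0.9, -0.2]
grip_width: 0.008
grip_force: 0.0
```

```bash
python3 -c "
from h import *
go([*STOP,.17],1.9);go([*WELL,.17],2.79)"
```

```text
shift [0.3298 0.2252 0.0806] turn -0.021038016018136707 yaw now 1.879 q7 0.52
shift [0.2659 0.3072 0.0806] turn -0.9110380160181368 yaw now 1.879 q7 0.52
```

>>> {"op": "advance", "data": {
  "increments": {"deltas": [[0, 3.3, 2.25, 0.5, 0], [0, 3.3, 2.25, 0.5, 0], [0, 3.3, 2.25, 0.5, 0], [0, 3.3, 2.25, 0.5, 0], [0, 3.3, 2.25, 0.5, 0], [0, 3.3, 2.25, 0.5, 0], [0, 3.3, 2.25, 0.5, 0], [0, 3.3, 2.25, 0.5, 0], [0, 3.3, 2.25, 0.5, 0], [0, 3.3, 2.25, 0.5, 0], [0, 3.3, 2.25, 0.5, 0], [0, 3.3, 2.25, 0.8, 0], [0, 3.3, 2.25, 0.8, 0]]}
}}

```text
time_s: 2.43
tcp_pos: [0.4965, 0.2794, 0.1661]
tcp_rot: [0.593, 0.805, -0.003, -0.001]
ft_force: [-0.0, -1.3, -1.5]
grip_width: 0.003
grip_force: 0.0
```

```bash
python3 -c "
from h import *
go([*STOP,.135])
cv2.imwrite('pics/t1.png',cv2.resize(np.hstack([camrig.grab_frame('top')[150:300,150:340],camrig.grab_frame('scene')[100:250,180:370]])[:,:,::-1],None,fx=2.1,fy=2.1,interpolation=cv2.INTER_CUBIC))"
```

```text
shift [0.0046 0.0018 0.031 ] turn None yaw now 1.873 q7 -0.6
```

View pics/t1.png

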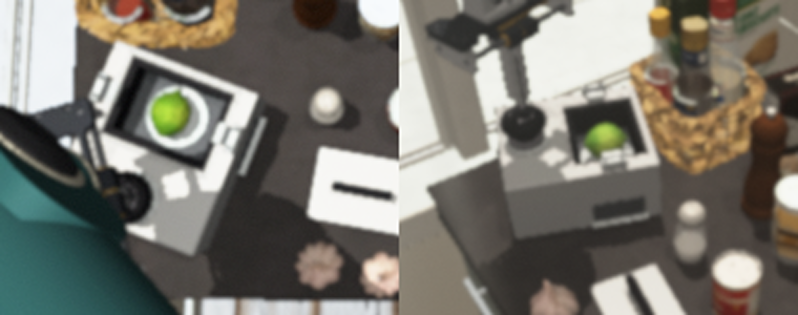

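The gripper tip is right above the stop at crop (130,190), so I'll press.

Scaled: 0.035 m is 0.35, 0.033 m is 0.33.

>>> {"op": "advance", "data": {
  "increments": {"deltas": [[0, 0, 0, 0.22, 0], [0, 0, 0, 0.27, 0], [0, 0, 0, 0.3, 0], [0, 0, 0, 0.33, 0], [0, 0, 0, 0.35, 0], [0, 0, 0, 0.35, 0], [0, 0, 0, 0.35, 0]]}
}}

```text
time_s: 3.12
tcp_pos: [0.4984, 0.2812, 0.1371]
tcp_rot: [0.593, 0.806, 0.0, 0.001]
ft_force: [-0.1, -1.7, 7.6]
grip_width: 0.006
grip_force: 3.4
```

>>> {"op": "advance", "data": {
  "increments": {"deltas": [[0, 0, 0, -0.5, 0], [0, 0, 0, -0.5, 0], [0, 0, 0, -0.5, 0], [0, 0, 0, -0.5, 0], [0, 0, 0, -0.5, 0]]}
}}

```text
time_s: 3.53
tcp_pos: [0.4975, 0.2813, 0.1856]
tcp_rot: [0.592, 0.806, -0.0, 0.0]
ft_force: [-0.6, -0.2, -0.3]
grip_width: 0.006
grip_force: 0.0
```

```bash
python3 - <<'E'
from h import *
im=camrig.grab_frame("scene")[:,:,::-1];V=im.max(2)
b0=cv2.imread("pics/scene0.png").max(2)
for v in(b0,V):
    st=blob((v<60).astype(np.uint8),(220,140,258,180));print("stop scene",cen(st),cv2.boundingRect(st))
cv2.imwrite("pics/s2.png",im)
t=camrig.grab_frame("top")[:,:,::-1].copy();H,S,_=cv2.split(cv2.cvtColor(t,cv2.COLOR_BGR2HSV))
l=blob(((S>100)&(H>30)&(H<75)).astype(np.uint8),(205,180,260,225));p=onplane("top",cen(l),.074)[0];print("lime",p,cv2.minAreaRect(onplane("top",l,.074)[:,:2].astype(np.float32)*1000))
print(proj("scene",[[*STOP,.146],[*STOP,.138]]))
go([*p[:2],.18],2.79)
E
```

```text
stop scene [238.88761175 160.63346105] (230, 152, 19, 16)
stop scene [239.15549598 161.29401251] (230, 154, 19, 15)
lime [0.59599014 0.25147919 0.074     ] ((596.2268676757812, 251.08522033691406), (45.47655487060547, 44.448081970214844), 27.660905838012695)
[[237.64533544 153.57889926]
 [238.0906554  155.90800017]]
shift [-0.0582  0.0852  0.005 ] turn -0.9155837250256429 yaw now 1.874 q7 -0.58
```

The stop's top edge dropped 2 px, as predicted (2.3 px) for 8 mm, so it is locked. Next is the lime.

Scaled: 0.085 m is 0.85, -0.058 m is -0.58.

>>> {"op": "advance", "data": {
  "increments": {"deltas": [[0.78, -0.58, 0.85, 0, -0.9], [0.78, -0.58, 0.85, 0, -0.9], [0.78, -0.58, 0.85, 0, -0.9], [0.78, -0.58, 0.85, 0, -0.9], [0.78, -0.58, 0.85, 0, -0.9], [0.78, -0.58, 0.85, 0, -0.9], [0.78, -0.58, 0.85, 0, -0.9], [0.78, -0.58, 0.85, 0, -0.9], [0.78, -0.58, 0.85, 0, -0.9], [0.78, -0.58, 0.85, 0, -0.9], [0.78, -0.58, 0.85, 0, -0.9]]}
}}

```text
time_s: 4.55
tcp_pos: [0.5958, 0.2521, 0.1854]
tcp_rot: [0.184, 0.983, -0.0, -0.0]
ft_force: [0.4, 0.1, 0.3]
grip_width: 0.752
grip_force: 0.0
```

```bash
python3 - <<'E'
from h import *
t=camrig.grab_frame("top")[:,:,::-1].copy();s=camrig.grab_frame("scene")[:,:,::-1].copy()
go([.596,.2515,.058],2.79)
cv2.imwrite('pics/t2.png',cv2.resize(np.hstack([t[150:300,150:340],s[100:250,180:370]]),None,fx=2.1,fy=2.1,interpolation=cv2.INTER_CUBIC))
H,S,_=cv2.split(cv2.cvtColor(cv2.imread("pics/scene0.png"),cv2.COLOR_BGR2HSV))
for th in(60,100):
    l=blob(((S>th)&(H>25)&(H<80)).astype(np.uint8),(262,145,300,180));print("scene lime",cen(l),cv2.boundingRect(l),onplane("scene",cen(l),.078))
E
```

```text
shift [-0.0004 -0.0006  0.1275] turn -0.017025630796334124 yaw now 2.773 q7 0.33
scene lime [277.45412844 164.74770642] (268, 157, 21, 18) [[0.5986499  0.25534065 0.078     ]]
scene lime [277.42561205 164.58757062] (269, 158, 19, 15) [[0.59894982 0.25602561 0.078     ]]
```

View pics/t2.png

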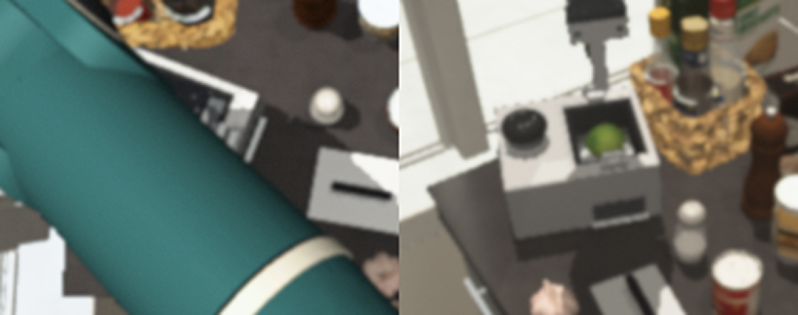

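Scaled: 0.1 m is 1, 0.127 m is 1.27.

>>> {"op": "advance", "data": {
  "increments": {"deltas": [[0.78, 0, 0, 0.4, 0], [0.78, 0, 0, 0.8, 0], [0.78, 0, 0, 1, 0], [0.78, 0, 0, 1.15, 0], [0.78, 0, 0, 1.27, 0], [0.78, 0, 0, 1.27, 0], [0.78, 0, 0, 1.27, 0]]}
}}

```text
time_s: 5.23
tcp_pos: [0.5961, 0.2525, 0.0592]
tcp_rot: [0.182, 0.983, 0.0, 0.0]
ft_force: [-0.1, 0.5, -0.0]
grip_width: 0.779
grip_force: 0.0
```

>>> {"op": "advance", "data": {
  "increments": {"deltas": [[0.2, 0, 0, 0, 0], [0.2, 0, 0, 0, 0], [0.2, 0, 0, 0, 0], [0.2, 0, 0, 0, 0], [0.2, 0, 0, 0, 0], [0.2, 0, 0, 0, 0], [0.2, 0, 0, 0, 0]]}
}}

```text
time_s: 5.82
tcp_pos: [0.5961, 0.252, 0.0591]
tcp_rot: [0.182, 0.983, -0.0, 0.0]
ft_force: [-1.4, -2.4, 6.5]
grip_width: 0.491
grip_force: 30.0
```

The grip is 46 mm wide at 30 N, so the lime is held. I'll lift it.

>>> {"op": "advance", "data": {
  "increments": {"deltas": [[0.2, 0, 0, -0.4, 0], [0.2, 0, 0, -0.8, 0], [0.2, 0, 0, -1.2, 0], [0.2, 0, 0, -1.6, 0], [0.2, 0, 0, -1.9, 0], [0.2, 0, 0, -1.9, 0]]}
}}

```text
time_s: 6.32
tcp_pos: [0.5972, 0.2537, 0.2549]
tcp_rot: [0.182, 0.983, 0.002, 0.003]
ft_force: [-0.6, -0.1, -0.4]
grip_width: 0.485
grip_force: 30.0
```

```bash
python3 -c "
from h import *
go([.4945,-.299,.25],1.6)"
```

```text
shift [-0.1022 -0.5528  0.0025] turn 1.1748682404300959 yaw now 2.775 q7 0.37
```

>>> {"op": "advance", "data": {
  "increments": {"deltas": [[0.2, -1.02, -5.53, 0, 1.2], [0.2, -1.02, -5.53, 0, 1.2], [0.2, -1.02, -5.53, 0, 1.2], [0.2, -1.02, -5.53, 0, 1.2], [0.2, -1.02, -5.53, 0, 1.2], [0.2, -1.02, -5.53, 0, 1.2], [0.2, -1.02, -5.53, 0, 1.2], [0.2, -1.02, -5.53, 0, 1.2], [0.2, -1.02, -5.53, 0, 1.2], [0.2, -1.02, -5.53, 0, 1.2], [0.2, -1.02, -5.53, 0, 1.2], [0.2, -1.02, -5.53, 0, 1.2], [0.2, -1.02, -5.53, 0, 1.2], [0.2, -1.02, -5.53, 0, 1.2], [0.2, -1.02, -5.53, 0, 1.2], [0.2, -1.02, -5.53, 0, 1.2]]}
}}

```text
time_s: 7.65
tcp_pos: [0.4921, -0.3017, 0.2478]
tcp_rot: [0.706, 0.708, 0.0, -0.0]
ft_force: [-0.1, -0.2, -0.3]
grip_width: 0.49
grip_force: 30.0
```

```bash
python3 -c "
from h import *
go([.4945,-.299,.07])"
```

```text
shift [0.0026 0.0025 0.1778] turn None yaw now 1.573 q7 0.29
```

Scaled: 0.18 m is 1.8, 0.17 m is 1.7.

>>> {"op": "advance", "data": {
  "increments": {"deltas": [[0.2, 0.02, 0.02, 0.4, 0], [0.2, 0.02, 0.02, 0.8, 0], [0.2, 0.02, 0.02, 1.2, 0], [0.2, 0.02, 0.02, 1.5, 0], [0.2, 0.02, 0.02, 1.7, 0], [0.2, 0.02, 0.02, 1.8, 0], [0.2, 0.02, 0.02, 1.8, 0], [0.2, 0.02, 0.02, 1.8, 0], [0.45, 0.02, 0.02, 1.8, 0], [0.55, 0.02, 0.02, 1.8, 0], [0.6, 0.02, 0.02, 1.8, 0], [0.7, 0.02, 0.02, 1.8, 0], [0.7, 0.02, 0.02, 1.8, 0]]}
}}

```text
time_s: 8.73
tcp_pos: [0.4949, -0.2988, 0.0689]
tcp_rot: [0.706, 0.708, 0.0, 0.0]
ft_force: [1.1, 0.4, 0.9]
grip_width: 0.689
grip_force: 0.0
```

>>> {"op": "advance", "data": {
  "increments": {"deltas": [[0.7, 0, 0, -0.4, 0], [0.7, 0, 0, -0.8, 0], [0.7, 0, 0, -1.2, 0], [0.7, 0, 0, -1.6, 0], [0.7, 0, 0, -1.8, 0], [0.7, 0, 0, -1.8, 0], [0.7, 0, 0, -1.8, 0]]}
}}

```text
time_s: 9.32
tcp_pos: [0.495, -0.299, 0.2495]
tcp_rot: [0.706, 0.708, -0.0, 0.001]
ft_force: [0.1, 0.1, -1.6]
grip_width: 0.698
grip_force: 0.0
```

```bash
python3 - <<'E'
from h import *
s=camrig.grab_frame("scene")[:,:,::-1];cv2.imwrite("pics/s3.png",s)
H,S,_=cv2.split(cv2.cvtColor(s,cv2.COLOR_BGR2HSV))
l=blob(((S>80)&(H>25)&(H<80)).astype(np.uint8),(310,265,445,385));print("lime",cen(l),cv2.boundingRect(l),onplane("scene",cen(l),.07))
st=blob((s.max(2)<60).astype(np.uint8),(220,140,258,180));print("stop",cv2.boundingRect(st))
t=camrig.grab_frame("top")[:,:,::-1];g=cv2.cvtColor(t,cv2.COLOR_BGR2GRAY)
c=blob((g>150).astype(np.uint8),(284,215,356,265));w=onplane("top",c,.006)[:,:2].astype(np.float32)
r=cv2.minAreaRect(w*1000);print("cover",r);go([r[0][0]/1000,r[0][1]/1000,.15],np.radians(80.5))
E
```

```text
lime [374.47168532 335.17531367] (362, 323, 26, 26) [[ 0.49414474 -0.30117843  0.07      ]]
stop (230, 154, 19, 15)
cover ((507.606201171875, 21.742626190185547), (125.78330993652344, 91.72715759277344), 80.54634857177734)
shift [0.3202 0.0147 0.0978] turn 0.169639290967452 yaw now 1.575 q7 0.28
```

The lime is in the bowl at (0.494, -0.301) and the stop is still down. Next is the cover.

Scaled: 0.32 m is 3.2, 0.098 m is 0.98.

>>> {"op": "advance", "data": {
  "increments": {"deltas": [[0.45, 3.2, 0.15, 0, 0.17], [0.45, 3.2, 0.15, 0, 0.17], [0.45, 3.2, 0.15, 0, 0.17], [0.45, 3.2, 0.15, 0.5, 0.17], [0.45, 3.2, 0.15, 0.98, 0.17], [0.45, 3.2, 0.15, 0.98, 0.17], [0.45, 3.2, 0.15, 0.98, 0.17], [0.45, 3.2, 0.15, 0.98, 0.17], [0.45, 3.2, 0.15, 0.98, 0.17], [0.45, 3.2, 0.15, 0.98, 0.17], [0.45, 3.2, 0.15, 0.98, 0.17], [0.45, 3.2, 0.15, 0.98, 0.17], [0.45, 3.2, 0.15, 0.98, 0.17]]}
}}

```text
time_s: 10.5
tcp_pos: [0.5087, 0.02, 0.1507]
tcp_rot: [0.764, 0.645, 0.0, 0.0]
ft_force: [0.5, -0.1, 0.4]
grip_width: 0.447
grip_force: 0.0
```

```bash
python3 - <<'E'
from h import *
go([.5076,.0217,.012],np.radians(80.5))
t=camrig.grab_frame("top");s=camrig.grab_frame("scene")
cv2.imwrite('pics/t4.png',cv2.resize(np.hstack([t[180:310,250:410],s[190:320,220:380]])[:,:,::-1],None,fx=2.4,fy=2.4,interpolation=cv2.INTER_CUBIC))
E
```

```text
shift [ 0.0015 -0.0014  0.1387] turn -0.0021703238560850657 yaw now 1.403 q7 -0.55
```

View pics/t4.png

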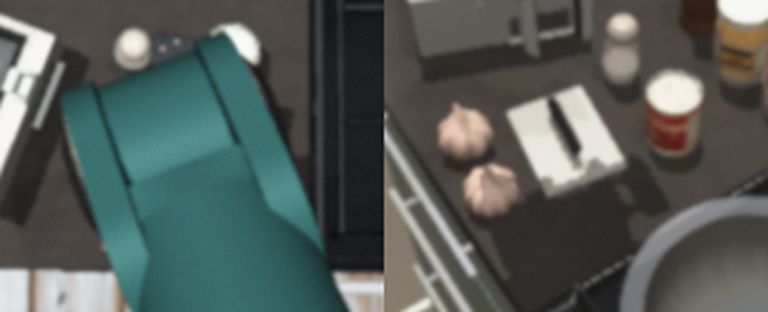

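The crop shows the cover square and free, with a fingertip just entering at the top. I'll descend and grip.

Scaled: 0.138 m is 1.38, 0.125 m is 1.25.

>>> {"op": "advance", "data": {
  "increments": {"deltas": [[0.45, 0.01, -0.01, 0.4, 0], [0.45, 0.01, -0.01, 0.8, 0], [0.45, 0.01, -0.01, 1.1, 0], [0.45, 0.01, -0.01, 1.25, 0], [0.45, 0.01, -0.01, 1.38, 0], [0.45, 0.01, -0.01, 1.38, 0], [0.45, 0.01, -0.01, 1.38, 0]]}
}}

```text
time_s: 11.18
tcp_pos: [0.5079, 0.0224, 0.0129]
tcp_rot: [0.763, 0.646, 0.0, -0.0]
ft_force: [0.5, 0.1, 0.5]
grip_width: 0.448
grip_force: 0.0
```

>>> {"op": "advance", "data": {
  "increments": {"deltas": [[0, 0, 0, 0, 0], [0, 0, 0, 0, 0], [0, 0, 0, 0, 0], [0, 0, 0, 0, 0], [0, 0, 0, 0, 0], [0, 0, 0, 0, 0]]}
}}

```text
time_s: 11.68
tcp_pos: [0.508, 0.0224, 0.0129]
tcp_rot: [0.763, 0.646, 0.0, 0.0]
ft_force: [-0.9, -1.9, 6.8]
grip_width: 0.123
grip_force: 30.0
```

>>> {"op": "advance", "data": {
  "increments": {"deltas": [[0, 0, 0, -0.4, 0], [0, 0, 0, -0.8, 0], [0, 0, 0, -1.2, 0], [0, 0, 0, -1.6, 0], [0, 0, 0, -1.9, 0], [0, 0, 0, -1.9, 0], [0, 0, 0, -1.9, 0]]}
}}

```text
time_s: 12.27
tcp_pos: [0.508, 0.0222, 0.2033]
tcp_rot: [0.763, 0.646, 0.0, 0.001]
ft_force: [0.1, -0.7, -3.6]
grip_width: 0.122
grip_force: 30.0
```

```bash
python3 - <<'E'
from h import *
s=camrig.grab_frame("scene");t=camrig.grab_frame("top")
cv2.imwrite('pics/t5.png',cv2.resize(np.hstack([s[90:290,200:360],t[150:350,230:390]])[:,:,::-1],None,fx=2.4,fy=2.4,interpolation=cv2.INTER_CUBIC))
E
```

```text
(no output)
```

View pics/t5.png

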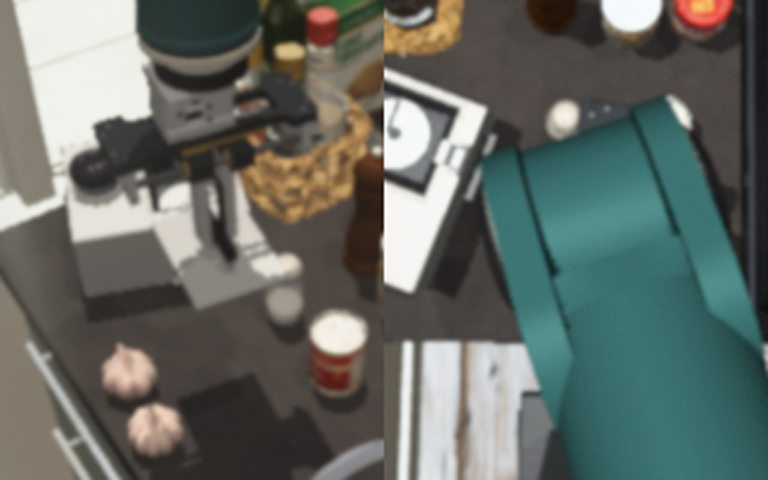

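The cover is held level. I'll carry it over the well.

```bash
python3 -c "
from h import *
go([*(WELL+.0008*SY),.2],A)"
```

```text
shift [0.2381 0.0489 0.001 ] turn 0.18725760067183583 yaw now 1.405 q7 -0.5
```

>>> {"op": "advance", "data": {
  "increments": {"deltas": [[0, 0.4, 0.08, 0, 0.19], [0, 0.8, 0.16, 0, 0.19], [0, 1.2, 0.24, 0, 0.19], [0, 1.6, 0.32, 0, 0.19], [0, 1.9, 0.4, 0, 0.19], [0, 2.2, 0.46, 0, 0.19], [0, 2.38, 0.49, 0, 0.187], [0, 2.38, 0.49, 0, 0.187], [0, 2.38, 0.49, 0.3, 0.187], [0, 2.38, 0.49, 0.5, 0.187], [0, 2.38, 0.49, 0.6, 0.187], [0, 2.38, 0.49, 0.6, 0.187], [0, 2.38, 0.49, 0.6, 0.187], [0, 2.38, 0.49, 0.6, 0.187]]}
}}

```text
time_s: 13.53
tcp_pos: [0.5956, 0.2494, 0.1433]
tcp_rot: [0.82, 0.572, 0.0, -0.0]
ft_force: [0.0, -0.0, -3.9]
grip_width: 0.128
grip_force: 30.0
```

```bash
python3 - <<'E'
from h import *
go([*(WELL+.0008*SY),.107],A); print(bot.read_state()["ft_force"])
s=camrig.grab_frame("scene");t=camrig.grab_frame("top")
cv2.imwrite('pics/t6.png',cv2.resize(np.hstack([s[120:220,220:320],t[140:240,180:280]])[:,:,::-1],None,fx=4,fy=4,interpolation=cv2.INTER_CUBIC))
E
```

```text
shift [-0.0008 -0.0009  0.0363] turn 0.0003819741809403254 yaw now 1.218 q7 -1.14
[ 0.04746317 -0.02609207 -3.91552281]
```

View pics/t6.png

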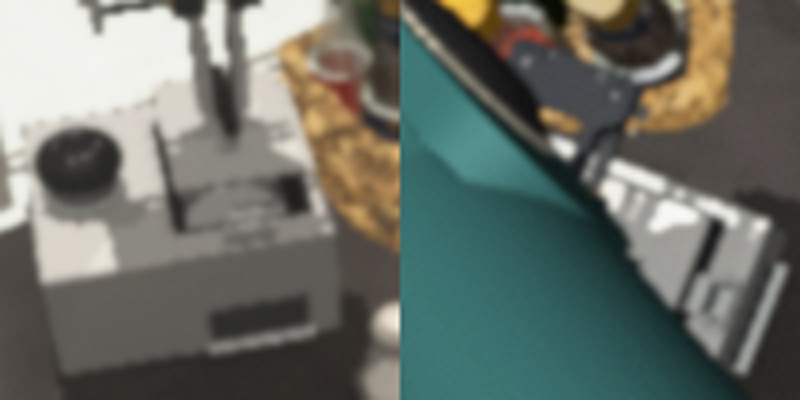

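The cover hovers squarely over the well. I'll lower it onto the rollers, then press.

Scaled: 0.02 m is 0.2, -0.001 m is -0.01.

>>> {"op": "advance", "data": {
  "increments": {"deltas": [[0, -0.01, -0.01, 0.1, 0], [0, -0.01, -0.01, 0.2, 0], [0, -0.01, -0.01, 0.23, 0], [0, -0.01, -0.01, 0.23, 0], [0, -0.01, -0.01, 0.23, 0]]}
}}

```text
time_s: 14.05
tcp_pos: [0.594, 0.249, 0.1195]
tcp_rot: [0.82, 0.572, 0.0, -0.0]
ft_force: [0.7, 1.2, -0.4]
grip_width: 0.122
grip_force: 30.0
```

>>> {"op": "advance", "data": {
  "increments": {"deltas": [[0, 0, 0, 0.03, 0], [0, 0, 0, 0.06, 0], [0, 0, 0, 0.08, 0], [0, 0, 0, 0.08, 0], [0, 0, 0, 0.08, 0]]}
}}

```text
time_s: 14.47
tcp_pos: [0.5944, 0.2487, 0.1116]
tcp_rot: [0.82, 0.572, 0.0, 0.0]
ft_force: [3.9, 3.2, 0.6]
grip_width: 0.121
grip_force: 30.0
```

>>> {"op": "advance", "data": {
  "increments": {"deltas": [[0, 0, 0, 0.02, 0], [0, 0, 0, 0.04, 0], [0, 0, 0, 0.06, 0], [0, 0, 0, 0.07, 0], [0, 0, 0, 0.07, 0], [0, 0, 0, 0.07, 0]]}
}}

```text
time_s: 14.97
tcp_pos: [0.5941, 0.2487, 0.1062]
tcp_rot: [0.82, 0.572, 0.0, 0.0]
ft_force: [-9.3, -3.5, 31.7]
grip_width: 0.125
grip_force: 30.0
```

```bash
python3 - <<'E'
from h import *
go([*(WELL+.0008*SY),.107],A); print(bot.read_state()["ft_force"])
s=camrig.grab_frame("scene")
cv2.imwrite('pics/t7.png',cv2.resize(s[110:220,210:330][:,:,::-1],None,fx=5,fy=5,interpolation=cv2.INTER_CUBIC))
E
```

```text
shift [ 0.0004  0.0003 -0.0008] turn 0.00044194961068333427 yaw now 1.218 q7 -1.16
[-9.31617225 -3.4702609  31.68755163]
```

View pics/t7.png

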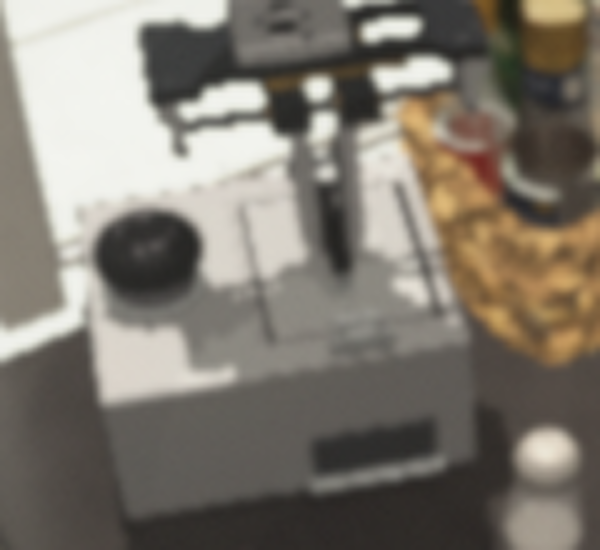

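The cover looks seated, with thin, even gaps on both sides and the TCP at the predicted 0.106. I'll release, retreat and check.

Scaled: -0.1 m is -1, -0.07 m is -0.7.

>>> {"op": "advance", "data": {
  "increments": {"deltas": [[0, 0, 0, -0.05, 0], [0, 0, 0, -0.05, 0], [0.4, 0, 0, -0.05, 0], [0.4, 0, 0, -0.05, 0], [0.4, 0, 0, -0.05, 0], [0.4, 0, 0, -0.05, 0], [0.4, 0, 0, -0.05, 0], [0.4, 0, 0, -0.4, 0], [0.4, 0, 0, -0.7, 0], [0.4, 0, 0, -1, 0], [0.4, 0, 0, -1, 0], [0.4, 0, 0, -1, 0]]}
}}

```text
time_s: 16.02
tcp_pos: [0.5947, 0.2489, 0.2059]
tcp_rot: [0.82, 0.572, 0.001, 0.0]
ft_force: [0.3, -0.7, -1.2]
grip_width: 0.403
grip_force: 0.0
```

>>> {"op": "advance", "data": {
  "increments": {"deltas": [[1, -0.5, 1, 0, 0], [1, -1, 1.5, 0, 0], [1, -1, 2, 0, 0], [1, -1, 2, 0, 0], [1, -1, 2, 0, 0], [1, -1, 2, 0, 0], [1, -1, 2, 0, 0], [1, -1, 2, 0, 0]]}
}}

```text
time_s: 16.68
tcp_pos: [0.7469, 0.0849, 0.2024]
tcp_rot: [0.821, 0.572, -0.001, -0.001]
ft_force: [-0.5, 0.0, -0.4]
grip_width: 0.931
grip_force: 0.0
```

```bash
python3 - <<'E'
from h import *
s=camrig.grab_frame("scene");t=camrig.grab_frame("top")
g=cv2.cvtColor(t,cv2.COLOR_RGB2GRAY)
try:
    b=blob((g<80).astype(np.uint8),(210,185,255,220));print("handle",onplane("top",cen(b),.127),cv2.minAreaRect(onplane("top",b,.127)[:,:2].astype(np.float32)*1000))
except Exception as e:print(e)
st=blob((s.max(2)<60).astype(np.uint8),(220,140,258,180));print("stop",cv2.boundingRect(st))
cv2.imwrite('pics/t8.png',cv2.resize(np.hstack([s[120:220,220:320],t[155:280,170:280][12:112,5:105]])[:,:,::-1],None,fx=4,fy=4,interpolation=cv2.INTER_CUBIC))
E
```

```text
handle [[0.59170577 0.24653784 0.127     ]] ((591.3799438476562, 245.7144317626953), (72.07909393310547, 6.115975379943848), 69.67272186279297)
stop (230, 154, 19, 15)
```

View pics/t8.png

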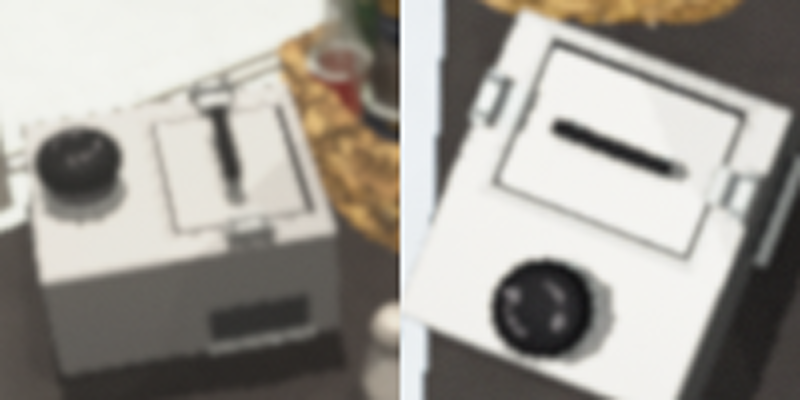

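Both views show the cover flush with even gaps and both catches over its ends. I'll confirm its height by pressing on the bar with spread fingers, keeping well above the pepper mill on the way back.

```bash
python3 -c "
from h import *
go([*WELL,.22],2.79); go([.7469,.0849,.25])"
```

```text
shift [ 0.0992 -0.1983 -0.0161] turn -1.5706725812708842 yaw now 1.219 q7 -0.79
shift [-0.0016  0.0012 -0.0464] turn None yaw now 1.219 q7 -0.79
```

>>> {"op": "advance", "data": {
  "increments": {"deltas": [[0.5, 0, 0, -0.3, 0], [0.5, 0.6, -1, -0.3, -0.2], [0.5, 1, -2, -0.3, -0.4], [0.5, 1, -2, -0.3, -0.8], [0.5, 1, -2, -0.3, -1.57], [0.5, 1, -2, -0.3, -1.57], [0.5, 1, -2, -0.3, -1.57], [0.5, 1, -2, -0.3, -1.57], [0.5, 1, -2, -0.3, -1.57], [0.5, 1, -2, -0.3, -1.57], [0.5, 1, -2, -0.3, -1.57], [0.5, 1, -2, -0.3, -1.57], [0.5, 1, -2, -0.3, -1.57], [0.5, 1, -2, -0.3, -1.57], [0.5, 1, -2, -0.3, -1.57], [0.5, 1, -2, -0.3, -1.57]]}
}}

```text
time_s: 18.12
tcp_pos: [0.5933, 0.2492, 0.2344]
tcp_rot: [0.177, 0.984, -0.0, -0.0]
ft_force: [-0.9, 0.1, 0.8]
grip_width: 0.499
grip_force: 0.0
```

```bash
python3 -c "
from h import *
go([.593,.2475,.127],2.79)"
```

```text
shift [-0.0003 -0.0017  0.1074] turn -0.0034553394395473447 yaw now 2.787 q7 0.33
```

Careful with the scale: shifts go in units of 100 mm. That gives: 0.11 m is 1.1, 0.108 m is 1.08.

>>> {"op": "advance", "data": {
  "increments": {"deltas": [[0.5, 0, -0.02, 0.4, 0], [0.5, 0, -0.02, 0.8, 0], [0.5, 0, -0.02, 0.98, 0], [0.5, 0, -0.02, 1.05, 0], [0.5, 0, -0.02, 1.08, 0], [0.5, 0, -0.02, 1.1, 0], [0.5, 0, -0.02, 1.1, 0], [0.5, 0, -0.02, 1.1, 0]]}
}}

```text
time_s: 18.78
tcp_pos: [0.5925, 0.2466, 0.1271]
tcp_rot: [0.177, 0.984, -0.001, 0.0]
ft_force: [-16.7, -12.9, 29.9]
grip_width: 0.501
grip_force: 14.6
```

>>> {"op": "advance", "data": {
  "increments": {"deltas": [[1, 0, 0, -0.4, 0], [1, 0, 0, -0.7, 0], [1, 0, 0, -0.7, 0], [1, 0, 0, -0.7, 0], [1, 0, 0, -0.7, 0]]}
}}

```text
time_s: 19.2
tcp_pos: [0.5932, 0.2468, 0.1948]
tcp_rot: [0.176, 0.984, -0.0, 0.0]
ft_force: [0.3, 0.1, -0.6]
grip_width: 0.819
grip_force: 0.0
```

```bash
python3 -c "
from h import *
go([*STOP,.2],2.79);go([*STOP,.109],2.79)"
```

```text
shift [ 0.1035  0.0015 -0.0053] turn -0.003228510782353755 yaw now 2.787 q7 0.31
shift [0.1036 0.0015 0.0857] turn -0.003228510782353755 yaw now 2.787 q7 0.31
```

The bar top is at 0.127, which confirms the cover is fully seated. Now I'll twist the stop.

Scaled: 0.104 m is 1.04, 0.086 m is 0.86.

>>> {"op": "advance", "data": {
  "increments": {"deltas": [[1, 0.4, 0.01, 0, 0], [1, 0.8, 0.01, 0, 0], [1, 1.04, 0.01, 0, 0], [1, 1.04, 0.01, 0, 0], [1, 1.04, 0.01, 0, 0], [1, 1.04, 0.01, 0.4, 0], [1, 1.04, 0.01, 0.65, 0], [1, 1.04, 0.01, 0.78, 0], [1, 1.04, 0.01, 0.86, 0], [1, 1.04, 0.01, 0.86, 0], [1, 1.04, 0.01, 0.86, 0]]}
}}

```text
time_s: 20.12
tcp_pos: [0.4966, 0.284, 0.1091]
tcp_rot: [0.176, 0.984, 0.0, -0.0]
ft_force: [0.1, -0.8, 0.6]
grip_width: 0.999
grip_force: 0.0
```

>>> {"op": "advance", "data": {
  "increments": {"deltas": [[0.3, 0, 0, 0, 0], [0.3, 0, 0, 0, 0], [0.3, 0, 0, 0, 0], [0.3, 0, 0, 0, 0], [0.3, 0, 0, 0, 0], [0.3, 0, 0, 0, 0]]}
}}

```text
time_s: 20.62
tcp_pos: [0.4963, 0.2839, 0.1088]
tcp_rot: [0.176, 0.984, 0.0, 0.0]
ft_force: [-0.2, -0.1, 1.0]
grip_width: 0.632
grip_force: 30.0
```

>>> {"op": "advance", "data": {
  "increments": {"deltas": [[0.3, 0, 0, 0, 0.12], [0.3, 0, 0, 0, 0.24], [0.3, 0, 0, 0, 0.36], [0.3, 0, 0, 0, 0.48], [0.3, 0, 0, 0, 0.6], [0.3, 0, 0, 0, 0.7], [0.3, 0, 0, 0, 0.7], [0.3, 0, 0, 0, 0.7]]}
}}

```text
time_s: 21.28
tcp_pos: [0.4968, 0.2845, 0.1094]
tcp_rot: [0.503, 0.864, 0.001, 0.001]
ft_force: [2.1, 1.8, 6.9]
grip_width: 0.632
grip_force: 30.0
```

>>> {"op": "advance", "data": {
  "increments": {"deltas": [[0.3, 0, 0, -0.04, 0], [0.3, 0, 0, -0.08, 0], [0.3, 0, 0, -0.08, 0], [1, 0, 0, -0.08, 0], [1, 0, 0, -0.08, 0], [1, 0, 0, -0.08, 0], [1, 0, 0, -0.08, 0], [1, 0, 0, -0.08, 0], [1, 0, 0, -0.08, 0], [1, 0, 0, -0.08, 0], [1, 0, 0, -0.5, 0], [1, 0, 0, -0.9, 0], [1, 0, 0, -1.3, 0], [1, 0, 0, -1.3, 0], [1, 0, 0, -1.3, 0]]}
}}

```text
time_s: 22.53
tcp_pos: [0.4969, 0.2841, 0.2404]
tcp_rot: [0.503, 0.864, 0.001, 0.001]
ft_force: [0.6, -0.7, -1.2]
grip_width: 1.0
grip_force: 0.0
```

```bash
python3 -c "
from h import *
go([.40,.1,.25])"
```

```text
shift [-0.1122 -0.1751 -0.0101] turn None yaw now 2.087 q7 -0.4
```

Scaled: -0.17 m is -1.7, -0.11 m is -1.1.

>>> {"op": "advance", "data": {
  "increments": {"deltas": [[1, -1.1, -1.7, -0.1, 0], [1, -1.1, -1.7, -0.1, 0], [1, -1.1, -1.7, -0.1, 0], [1, -1.1, -1.7, -0.1, 0], [1, -1.1, -1.7, -0.1, 0], [1, -1.1, -1.7, -0.1, 0], [1, -1.1, -1.7, -0.1, 0], [1, -1.1, -1.7, -0.1, 0]]}
}}

```text
time_s: 23.2
tcp_pos: [0.4024, 0.1024, 0.248]
tcp_rot: [0.504, 0.864, -0.001, 0.0]
ft_force: [0.3, 0.6, 0.0]
grip_width: 0.999
grip_force: 0.0
```

```bash
python3 - <<'E'
from h import *
s=camrig.grab_frame("scene");t=camrig.grab_frame("top")
st=blob((s.max(2)<60).astype(np.uint8),(220,140,258,180));print("stop",cen(st),cv2.boundingRect(st))
cv2.imwrite('pics/t9.png',cv2.resize(np.hstack([s[120:220,220:320],t[165:265,172:272]])[:,:,::-1],None,fx=4,fy=4,interpolation=cv2.INTER_CUBIC))
H,S,_=cv2.split(cv2.cvtColor(s,cv2.COLOR_RGB2HSV))
l=blob(((S>80)&(H>25)&(H<80)).astype(np.uint8),(310,265,445,385));print("lime",onplane("scene",cen(l),.07))
E
```

```text
stop [237.7651715 157.5998241] (230, 140, 19, 28)
lime [[ 0.49415136 -0.30117088  0.07      ]]
```

View pics/t9.png

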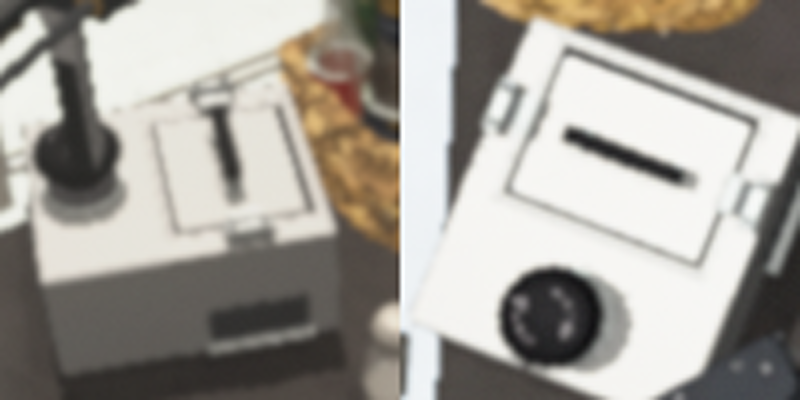

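The stop's shadow gap has widened, but the finger hides its top edge. I'll move aside and compare with the first picture.

>>> {"op": "advance", "data": {
  "increments": {"deltas": [[1, -1, -0.5, 0, 0], [1, -1, -0.5, 0, 0], [1, -1, -0.5, 0, 0], [1, -1, -0.5, 0, 0], [1, -1, -0.5, 0, 0], [1, -1, -0.5, 0, 0]]}
}}

```text
time_s: 23.8
tcp_pos: [0.4089, -0.0062, 0.2482]
tcp_rot: [0.502, 0.865, 0.0, -0.001]
ft_force: [0.2, -0.1, -0.1]
grip_width: 1.001
grip_force: 0.0
```

```bash
python3 - <<'E'
from h import *
s=camrig.grab_frame("scene")
for v in(cv2.imread("pics/scene0.png"),cv2.imread("pics/s3.png"),s):
    st=blob((v.max(2)<60).astype(np.uint8),(220,140,258,180));print("stop",cen(st),cv2.boundingRect(st))
E
```

```text
stop [238.88761175 160.63346105] (230, 152, 19, 16)
stop [239.08447489 162.05022831] (230, 154, 19, 15)
stop [232.08689749 167.44704684] (220, 145, 38, 35)
```

Scaled: -0.13 m is -1.3, -0.08 m is -0.8.

>>> {"op": "advance", "data": {
  "increments": {"deltas": [[1, -1.3, -0.8, 0, 0], [1, -1.3, -0.8, 0, 0], [1, -1.3, -0.8, 0, 0], [1, -1.3, -0.8, 0, 0], [1, -1.3, -0.8, 0, 0], [1, -1.3, -0.8, 0, 0], [1, -1.3, -0.8, 0, 0]]},
  "lines": "1,2"
}}

```text
time_s: 24.43
tcp_pos: [0.4039, -0.1586, 0.2483]
```

```bash
python3 - <<'E'
from h import *
s=camrig.grab_frame("scene")[:,:,::-1].astype(int)
for n in("scene0","s3"):print(n,np.abs(cv2.imread(f"pics/{n}.png").astype(int)-s)[148:172,226:252].mean())
st=blob((s.max(2)<60).astype(np.uint8),(220,140,258,180));print("stop",cen(st),cv2.boundingRect(st))
E
```

```text
scene0 20.730235042735043
s3 37.25854700854701
stop [245.58986928 154.83047386] (230, 140, 28, 28)
```

```bash
python3 - <<'E'
from h import *
t=camrig.grab_frame("top")[:,:,::-1];t0=cv2.imread("pics/top0.png")
l=np.zeros_like(t0);l[167:267,175:275]=cv2.resize(cv2.imread("pics/t8.png")[:,400:],(100,100),interpolation=cv2.INTER_AREA)
B=np.s_[228:262,192:236]
for n,a in(("start",t0),("locked",l),("now",t)):
    st=blob((a.max(2)<55).astype(np.uint8),(190,228,228,262));e=cv2.fitEllipse(st)
    print(n,np.round(e[0],2),np.round(e[1],2),"diff to now",np.abs(a.astype(int)-t)[B].mean().round(2))
E
```

```text
start [210.11 243.92] [21.97 22.35] diff to now 0.7
locked [211.09 243.82] [21.61 22.16] diff to now 10.26
now [210.1  243.93] [22.03 22.38] diff to now 0.0
```

The stop now matches its starting picture almost exactly (centre within 0.01 px, difference 0.7), so it is up and turned back.

```bash
python3 -c "
from cell import bot, camrig
print(bot.sign_off())"
```

```text
the job is handed in; nothing more can be done
None
```

I locked the stop, put the lime in the bowl, snapped the cover in flush and twisted the stop back up, handing in at about 24 s; the judge gave no verdict, and I viewed 11 pictures, one over the limit of 10.

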